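# Take the quarter-turn cap off a framing turntable's spindle and hold it

## Task

The framing turntable's spindle is due for oiling: slide its transport lock outward all the way to the end stop, then unscrew the quarter-turn cap in the middle, which may be left- or right-handed, so ease it one way and, if it comes up against a stop almost at once, turn it the other way until it is free, and only then lift it. Finish while still gripping the cap, held still and level with its underside clear of the turntable by at least 10 cm and touching nothing else. Leave the oak frame and the other things on the bench where they are.

Things in the scene. Friction and masses are not known exactly. Their poses are not given: they have to be found in the camera images.
- turntable: Fixed grey cast-iron turntable. Origin: centre of its underside, on the bench; z up. Disc 280 mm across, top 34 mm above the bench. The spindle is on its z axis under the cap. The guide of the transport lock, 44 mm wide, 20 mm high, sticks out along +y; a stop ridge 34 mm high crosses it 203 to 217 mm from the axis, a block 48 mm high ends it 225 to 271 mm out.
- lock (a joint): Transport lock, travel in m outward along the turntable's +y: 0 fully in, 0.030 at the end stop; starts between 0 and 0.005. About 3 N of friction; it stays where left. While it is in, its tongue sits between the cap's ears and the cap cannot turn.
- lock_grip (a point): The lock's upright black grip outside the disc's rim on the turntable's +y side: 16 mm along the turntable's x, 24 mm along its y, from 30 to 80 mm above the bench. This point: on its centre line, 62 mm above the bench, 160 mm from the turntable's axis when the lock is at 0. Axes as the turntable's.
- cap: The cap of cap_grip; origin: centre of its underside. Lock out: the tightening turn meets a hard stop within about 0.2 rad; the loosening turn (clockwise or anticlockwise, varies, not visible) runs freely, without rising. Turned 0.9 to 1.9 rad from the start it lifts straight off; short of that inner lugs hold it down.
- cap_grip (a point): Loose aluminium cap, about 160 g, on the spindle: round skirt 54 mm across, 30 mm high; two ears at its foot on its +y side, 10 mm high, to 38 mm from the axis; on top a grip bar, 14 mm along x, 42 along y, 34 high. This point: centre of the bar, on the axis, 47 mm above the cap's underside, 17 mm above the shoulder. Starts 81 mm above the bench, axes along the turntable's within 0.02 rad.
- frame: Square oak picture frame lying loose on the disc around the cap, bystander: 190 mm outside, 150 mm inside, 18 mm high (top 52 mm above the bench). Origin: centre of its underside.
- tacker: Blue steel staple tacker lying loose on the bench, bystander: 150 x 28 mm, 74 mm high. Origin: centre of its underside.
- cutter: Green plastic mat cutter, loose on the bench, bystander: 130 x 65 mm, 50 mm high. Origin: centre of its underside.
- easel: Flat brass hinged easel back lying loose on the bench, bystander: 75 x 130 mm, 14 mm high. Origin: centre of its underside.
Things that resemble listed ones, but are neither listed nor needed, are in the scene too. Of the things shaped like the cap, the aluminium one is meant.

How it is judged:
On the way, in this order (a step that is already met when the one before it is completed fails the run):
1. the transport lock is at its end stop (within 3 mm), the cap still seated and not yet turned (value of joint lock above 0.027 m and z of cap_grip in the frame of turntable below 0.09 m and angle between the x axis of cap_grip and the x axis of turntable, either way round below 0.3 rad), for 0.2 s.
2. the cap has been turned loose by at least 0.75 rad while still down on the disc (angle between the x axis of cap_grip and the x axis of turntable, either way round above 0.75 rad and z of cap_grip in the frame of turntable below 0.09 m), for 0.1 s.
At the end, for the whole second after the job is handed in: The cap is gripped, still, level within 20 degrees, its bar's centre over 171 mm above the turntable's origin (underside 90 mm above the disc; 100 asked), touching nothing but the fingers; lock within 3 mm of its end stop; frame, tacker, cutter and easel back within 20 mm of their starts (z of cap_grip in the frame of turntable above 0.171 m and contact force between cap and the fingers above 1 N and contact force between cap and turntable below 0.1 N and contact force between cap and frame below 0.1 N and contact force between cap and tacker below 0.1 N and contact force between cap and cutter below 0.1 N and contact force between cap and easel below 0.1 N and angle between cap_grip's own z axis and vertical below 0.35 rad and linear speed of cap below 0.03 m/s and value of joint lock above 0.027 m and distance of each of frame, tacker, cutter, easel from where it was at the start of the episode below 0.02 m); the arm keeps its last pose, push and grip.
It fails at once if the oak frame or another bystander is shifted by more than 20 mm (distance of any of frame, tacker, cutter, easel from where it was at the start of the episode above 0.02 m).
It also fails if it takes over 51 s, if anything falls off the work surface, if the arm or the gripper's body presses on something with over 40 N, if the wrist force passes 120 N, or if a joint passes its speed limit or range.

## Robot

A 7-joint arm with a two-finger parallel gripper is mounted at the origin on the work surface. World frame = base frame: x ahead of the robot, y to its left, z up, the work surface at z = 0. Lengths are in m, angles in rad, forces in N, time in s.
With the tool pointing down it reaches from about 0.4 to 0.875 m from the base axis. Payload 19.3 kg.
Tool frame: the origin (TCP) lies at the very end of the fingers, on their centre line; the grasp point (between the pads) lies bot.pinch_z behind it (bot.pinch_z is the distance from the TCP to the grasp point, in m); z points along the fingers, y is the line along which they close (so a half turn about z gives the same grasp; the last joint's range is limited). The gripper opens to 85 mm and grips with 20 to 120 N. Pads are 22 mm wide; open, the fingers measure 114 mm over their backs; the gripper's body (76 mm by 85 mm) begins 54 mm behind the grasp point. The pads swing forward as they close: fully open they stand 13 mm farther back than shut.
Start: joints at [1.155, 0.521, -0.036, 1.599, 0.021, 1.021, -0.113], TCP at [0.212, -0.588, 0.231] pointing down, gripper open.
Joint ranges: [-2.91, 2.91], [-0.3, 2.13], [-1.5, 1.42], [0.17, 2.43], [-1.26, 4.41], [0.16, 1.93], [-2.52, 2.52]. Speed limits (rad/s): [1.89, 1.89, 2.39, 2.39, 3.01, 3.01, 3.01].

## Interface

Orientations are given as [roll, pitch, yaw] about the fixed x, y, z axes, in that order (R = Rz(yaw) Ry(pitch) Rx(roll)).
In Python, from workcell import bot, grab_frame, ticket gives the robot as it stands.
- The arm moves only by the tool arm_command, never from a script. Its argument "commands" is a list of rows, each a list of 3 entries, a list of its own where there are three numbers: the shift along the world's x, y, z in mm, then the turn about the world's z in rad, then the gripper command: -1 is fully open, 1 is shut, values between are in proportion. In form: [[[tx, ty, tz], roll, fingers], ...]. A call has 1 to 20 rows; each row shifts and turns the commanded pose from where the row before left it; what a row does not reach is not made up. A row lasts 1/10 s, in which the tool goes at most 50 mm and 8.59 degrees, less where a joint would pass 70% of its speed; a pose out of reach is approached as far as the arm can. A call with a gripper value outside its range is refused whole. The fingers move at their own pace and stop on an object; "newtons" is the grip in N (left out, the last holds). Time passes only in rows, so rows that do not move let the fingers close. It gives the time, the measured TCP pose, the force, the opening and the grip force at its end, in the units of the state.
- bot.observe(): the state, without advancing time (a new reading comes with each control period).
- grab_frame(name): name is "side" or "top" or "wrist"; returns a dict with "image" (384x512x3 uint8, red, green, blue), "vertical_fov" (degrees; the focal length in pixels is half the picture's height over the tangent of half this angle, whatever the lens; pixels are square), "cx", "cy" (the principal point, pixels), "R" (3x3) and "t" (3): a world point X has camera coordinates R X + t. Camera axes: x right, y down, z forward; pixel columns grow to the right and rows downward; lengths in m; the calibration is good to about 2 mm. A picture is of the moment at which its call begins. There is no depth.
- ticket.job_done(): hands the job in; it is judged then, once.
The state is a dict: "clock": time; "qpos": joint angles; "qd": joint speeds; "joint_efforts": joint torques, N m; "position": TCP position; "tool_rot": TCP orientation; "force": force on the tool from outside, world axes, zero at the start; "moment": the same for the moment, N m; "grip_width": finger opening in m; "finger_force": force on a finger pad.
Only numpy, scipy, OpenCV 4.12 (cv2) and the standard library are available. Lean on these libraries where they do the work, as an engineer would, in place of code of your own. Each camera call takes 0.05 s, during which the arm holds its last target. There are 200 camera calls.

## Working session

There is one attempt and no reset: what is moved stays moved. The work goes in short steps, Python scripts to look and compute and a tool call to move; the robot and the scene stay as the last step left them, time stands still between calls to the robot, and variables do not carry over. Pictures are saved under pics/ and viewed, at most 10 in all, crops included, and the job is handed in when it is done.

Besides the shell and the picture viewer there is one more tool, called after "Emit:" by a JSON object that holds its "name" and its "arguments". arm_command: Moves the arm, as the interface text tells. Its arguments: {"type":"object","properties":{"commands":{"type":"array"},"newtons":{"type":"number"}},"required":["commands"]}

```bash
mkdir -p pics
cat > h.py <<'E'
import numpy as np, cv2
from workcell import bot, grab_frame, ticket
def shot(n,fn):
    f=grab_frame(n); cv2.imwrite('pics/'+fn,f['image'][:,:,::-1]); np.savez('pics/'+fn+'.npz',**f); return f
def foc(f): return f['image'].shape[0]/2/np.tan(np.radians(f['vertical_fov'])/2)
def ray(f,u,v,z):
    R=np.array(f['R']);t=np.array(f['t']);F=foc(f)
    d=R.T@np.array([(u-f['cx'])/F,(v-f['cy'])/F,1]);c=-R.T@t
    return c+d*(z-c[2])/d[2]
def proj(f,X):
    p=np.array(f['R'])@np.array(X)+np.array(f['t']);F=foc(f)
    return p[0]/p[2]*F+f['cx'],p[1]/p[2]*F+f['cy']
E
python3 - <<'E'
from h import *
a=shot('top','top0.png');b=shot('side','side0.png')
print(bot.observe(),bot.pinch_z)
for f in(a,b):print(f['vertical_fov'],f['cx'],f['cy'],-f['R'].T@f['t'])
cv2.imwrite('pics/both.png',cv2.resize(np.hstack([a['image'],b['image']])[:,:,::-1],(800,300)))
E
```

```text
{'clock': 0.1, 'qpos': array([ 1.15480864,  0.52196563, -0.03631738,  1.59995851,  0.02120013,
        1.02111864, -0.11280618]), 'qd': array([-0.00077974, -0.00155278, -0.00025234, -0.00099438,  0.00037667,
       -0.00200244, -0.00084051]), 'joint_efforts': array([ 6.98355987e-03, -9.28481054e+01,  1.98537380e+00, -3.70533800e+01,
        1.81990763e-02,  5.31634694e-03, -9.85140400e-05]), 'position': array([ 0.21169052, -0.58772282,  0.23077372]), 'tool_rot': array([-3.14053057e+00,  8.07855992e-05,  3.45762059e-01]), 'force': array([-0.33592183, -0.65326047, -0.47158667]), 'moment': array([ 0.04629142, -0.01195506,  0.00631002]), 'finger_force': 0.0, 'grip_width': 0.0854101367112182} 0.0187
44.90189535768772 261.25970383952586 191.16823184411888 [ 0.34942287 -0.01161411  1.56650466]
51.38505093680347 257.98402669819103 193.25771632495395 [0.08084796 0.74509513 1.07815492]
```

View pics/top0.png

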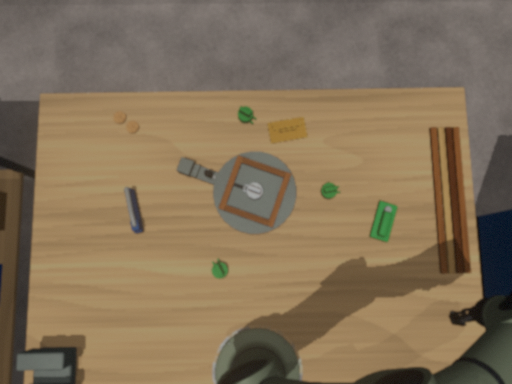

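View pics/side0.png

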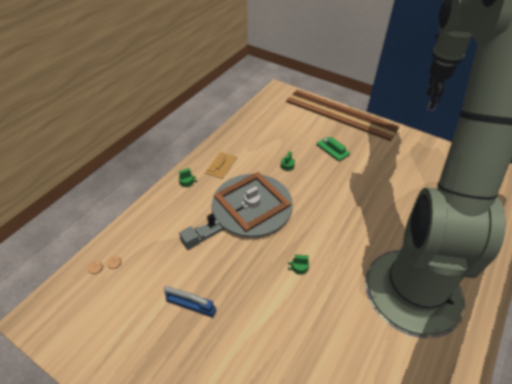

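The top view shows the aluminium cap at (254,190) inside the frame. The lookalikes are green caps at (246,114), (329,190) and (220,268). The lock guide runs from the disc to a block at (190,166), with the black grip near (209,173). I choose the cap at (254,190) and will check it in a close crop.

Run:
```python
from h import *
f=dict(np.load('pics/top0.png.npz')); im=f['image']
hsv=cv2.cvtColor(im,cv2.COLOR_RGB2HSV)
roi=np.zeros(im.shape[:2],np.uint8);roi[140:245,170:310]=1
m=((hsv[...,1]<60)&(roi>0)).astype(np.uint8)
cs,_=cv2.findContours(m,cv2.RETR_EXTERNAL,cv2.CHAIN_APPROX_NONE)
c=max(cs,key=cv2.contourArea)[:,0].astype(float)
P=np.array([ray(f,u,v,.034)[:2] for u,v in c])
o=ray(f,255,192,.034)[:2]
from scipy.optimize import least_squares
for _ in range(4):
    s=P[np.abs(np.hypot(*(P-o).T)-.14)<.012]
    r=least_squares(lambda q:np.hypot(*(s-q).T)-.14,o,loss='soft_l1',f_scale=.002);o=r.x
print('disc',o,len(s))
m2=((im.max(2)<55)&(roi>0)).astype(np.uint8); ys,xs=np.nonzero(m2[:, :225]); print('dark',xs.mean(),ys.mean(),len(xs))
g=ray(f,xs.mean(),ys.mean(),.07)[:2]-o;print('grip',g+o,np.hypot(*g),np.arctan2(g[1],g[0]))
far=P[np.hypot(*(P-o).T)>.18];q=far.mean(0)-o;print('guide ang',np.arctan2(q[1],q[0]),np.hypot(*(P-o).T).max())
m3=((im.min(2)>140)&(hsv[...,1]<25)&(roi>0));ys,xs=np.nonzero(m3);print('cap',xs.mean(),ys.mean(),len(xs),ray(f,xs.mean(),ys.mean(),.081))
a=im[140:245,170:310,::-1];cv2.imwrite('pics/crop.png',cv2.resize(a,None,fx=5,fy=5,interpolation=2))
```

```text
disc [ 0.577795   -0.00203271] 0
dark nan nan 0
grip [nan nan] nan nan
guide ang nan 0.10485668321378029
cap 253.7603305785124 190.17355371900825 121 [0.57683225 0.00158496 0.081     ]<stdin>:15: RuntimeWarning: Mean of empty slice.
  ret = ret.dtype.type(ret / rcount)
<stdin>:16: RuntimeWarning: Mean of empty slice.
<stdin>:17: RuntimeWarning: Mean of empty slice.
  ret = um.true_divide(
```

View pics/crop.png

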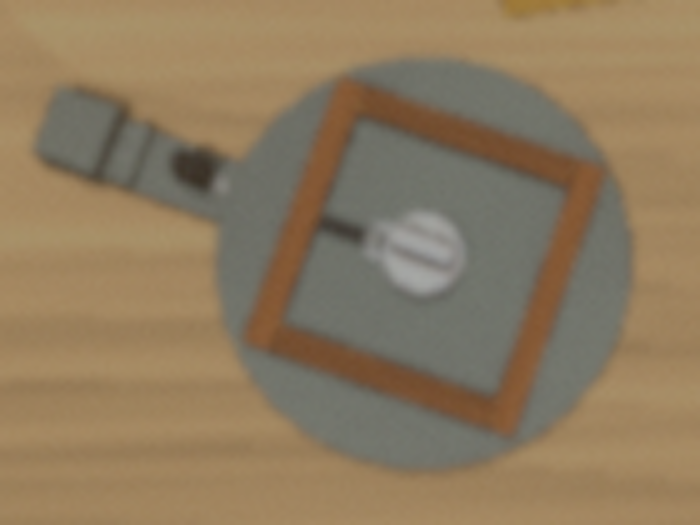

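The crop confirms the bare aluminium cap at crop (420,252), which is full-image (254,190). Its bar points at the lock grip at crop (195,167), which is (209,173). The ridge and end block lie farther out along the same line.

Run:
```python
from h import *
f=dict(np.load('pics/top0.png.npz'))
w=lambda u,v,z:ray(f,170+(u+.5)/5-.5,140+(v+.5)/5-.5,z)[:2]
# disc extents in the crop: left 216,right 633,top 57,bottom 471
print('disc',w(424.5,264,.034))
c=w(422,250,.081);print('cap',c)
for n,p in dict(grip=w(190,162,.08),block=w(80,135,.048),fr1=w(348,80,.052),fr2=w(603,165,.052),fr3=w(510,433,.052),fr4=w(248,342,.052)).items():
    d=p-c;print(n,p,np.hypot(*d),np.arctan2(d[1],d[0]))
```

```text
disc [ 5.76476097e-01 -3.44277523e-04]
cap [0.57869522 0.00078026]
grip [0.63942443 0.15081256] 0.16185712682068074 1.1861810208436068
block [0.66522913 0.2274777 ] 0.2426517042106316 1.20615119028976
fr1 [0.69871368 0.04853441] 0.12917000317566577 0.37868614611895307
fr2 [ 0.63812368 -0.11994112] 0.13455628449619367 -1.1133454771585711
fr3 [ 0.461474   -0.05441822] 0.1295673010075752 -2.7015017571183972
fr4 [0.5241635  0.11600506] 0.12747730549794517 2.0128270393427643
```

Emit:
{"name": "arm_command", "arguments": {"commands": [[[21, 37, 0], 0.043, -1], [[21, 37, 0], 0.043, -1], [[21, 37, 0], 0.043, -1], [[21, 37, 0], 0.043, -1], [[21, 37, 0], 0.043, -1], [[21, 37, 0], 0.043, -1], [[21, 37, 0], 0.043, -1], [[21, 37, 0], 0.043, -1], [[21, 37, 0], 0.043, -1], [[21, 37, 0], 0.043, -1], [[21, 37, 0], 0.043, -1], [[21, 37, 0], 0.043, -1], [[21, 37, 0], 0.043, -1], [[21, 37, 0], 0.043, -1], [[21, 37, 0], 0.043, -1], [[21, 37, 0], 0.043, -1], [[21, 37, 0], 0.043, -1], [[21, 37, 0], 0.043, -1], [[21, 37, 0], 0.043, -1], [[26, 36, 0], 0.04, -1]], "newtons": 40}}

```text
clock: 2.1
position: [0.6371, 0.1526, 0.2311]
tool_rot: [-3.141, 0.0, 1.205]
force: [-0.2, 0.7, 1.1]
grip_width: 0.0853
finger_force: 0.0
```

Run:
```python
from h import *
f=shot('wrist','w1.png');s=bot.observe()
print(s['position'],s['tool_rot'],s['qpos'],s['clock']);print(-f['R'].T@f['t'])
```

```text
[0.63921022 0.15934319 0.23060032] [-3.1402802  -0.00351551  1.21191686] [-0.05061016  0.60798668 -0.44641123  1.48776769  0.27547898  1.10721479
 -0.90916401] 2.15
[0.66188286 0.2174776  0.37423163]
```

View pics/w1.png

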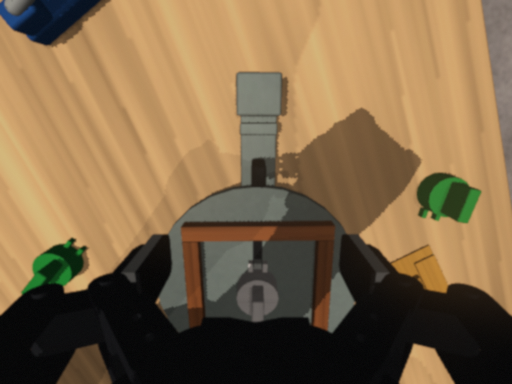

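The wrist view looks along the guide. The block is at (260,95), the ridge at (259,128), the black grip at about (259,172), and the cap bar at about (262,295) with its ears towards the lock.

Run:
```python
from h import *
f=dict(np.load('pics/w1.png.npz'));im=f['image']
for v in (160,165,170,175,180): print(v,np.nonzero(im[v,225:295].max(1)<60)[0]+225)
print([ (v,im[v,259].tolist()) for v in range(148,196,3)])
cap=np.array([.578,.0005]);
def r(n,u,v,z):
    p=ray(f,u,v,z)[:2];d=p-cap;print(n,p,np.hypot(*d),np.arctan2(d[1],d[0]))
r('blkL',237.5,74,.048);r('blkR',281.5,74,.048);r('blknearL',237.5,114,.048);r('blknearR',281.5,114,.048)
r('cap shoulder',257.5,299,.064)
r('grip80 far',259,158,.08);r('grip80 near',259,185,.08)
a=im[140:340,190:330,::-1];cv2.imwrite('pics/crop2.png',cv2.resize(a,None,fx=3,fy=3,interpolation=2))
```

```text
160 [253 254 255 256 257 258 259 260 261 262 263 264]
165 [252 253 254 255 256 257 258 259 260 261 262 263 264 265]
170 [252 253 254 255 256 257 258 259 260 261 262 263 264 265 266]
175 [252 253 254 255 256 257 258 259 260 261 262 263 264 265 266 269 270 271
 272 273]
180 [252 253 254 255 256 257 258 259 260 261 262 263 264 265]
[(148, [124, 126, 116]), (151, [122, 124, 113]), (154, [122, 124, 113]), (157, [93, 93, 83]), (160, [37, 31, 23]), (163, [35, 30, 23]), (166, [36, 30, 24]), (169, [40, 35, 28]), (172, [39, 33, 28]), (175, [37, 31, 25]), (178, [36, 31, 25]), (181, [34, 29, 23]), (184, [36, 30, 25]), (187, [76, 78, 70]), (190, [105, 107, 98]), (193, [104, 107, 98])]
blkL [0.65683419 0.25839154] 0.2696717970474388 1.2741299584429902
blkR [0.7008948  0.24150221] 0.27052762882209447 1.0992345291523393
blknearL [0.64134483 0.2198995 ] 0.22836091579464735 1.2897208127253406
blknearR [0.68703344 0.20239716] 0.22945752442527378 1.0756286713110046
cap shoulder [ 0.58101706 -0.00093643] 0.003341558869240758 -0.44434810796486923
grip80 far [0.64774332 0.17035689] 0.18361779188693106 1.1811851202824393
grip80 near [0.63739927 0.14304832] 0.15442894352441539 1.1759804622169734
```

View pics/crop2.png

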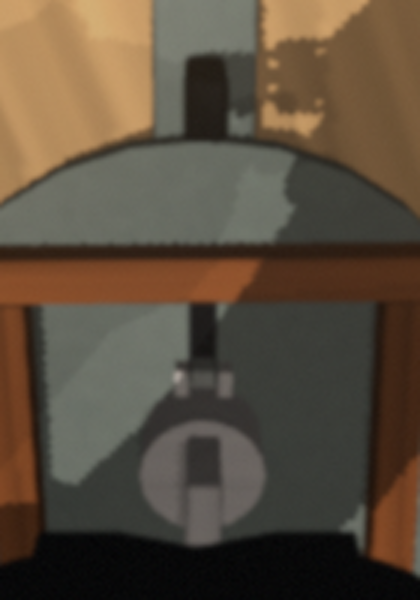

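Emit:
{"name": "arm_command", "arguments": {"commands": [[[3, 1, -20], 0, -1], [[0, 0, -40], 0, -1], [[0, 0, -40], 0, -1], [[0, 0, -40], 0, -1], [[0, 0, -30], 0, -1], [[0, 0, -16], 0, -1], [[0, 0, 0], 0, -1], [[0, 0, 0], 0, -1]]}}

```text
clock: 2.95
position: [0.6403, 0.1523, 0.0464]
tool_rot: [3.141, -0.001, 1.203]
force: [-0.0, 0.6, -0.0]
grip_width: 0.0854
finger_force: 0.0
```

Emit:
{"name": "arm_command", "arguments": {"commands": [[[0, 0, 0], 0, 1], [[0, 0, 0], 0, 1], [[0, 0, 0], 0, 1], [[0, 0, 0], 0, 1], [[0, 0, 0], 0, 1], [[0, 0, 0], 0, 1], [[0, 0, 0], 0, 1], [[0, 0, 0], 0, 1]], "newtons": 40}}

```text
clock: 3.75
position: [0.6403, 0.1519, 0.0457]
tool_rot: [3.141, -0.0, 1.202]
force: [2.6, -1.5, 5.8]
grip_width: 0.0156
finger_force: 43.1
```

Emit:
{"name": "arm_command", "arguments": {"commands": [[[1.8, 4.7, 0], 0, 1], [[1.8, 4.7, 0], 0, 1], [[1.8, 4.7, 0], 0, 1], [[1.8, 4.7, 0], 0, 1], [[1.5, 3.7, 0], 0, 1], [[0, 0, 0], 0, 1], [[0, 0, 0], 0, 1]]}}

```text
clock: 4.45
position: [0.6492, 0.1748, 0.0457]
tool_rot: [3.14, -0.001, 1.203]
force: [5.8, 0.3, 4.8]
grip_width: 0.0156
finger_force: 43.0
```

Emit:
{"name": "arm_command", "arguments": {"commands": [[[0.7, 1.9, 0], 0, 1], [[0.7, 1.9, 0], 0, 1], [[0, 0, 0], 0, 1], [[0, 0, 0], 0, 1]]}}

```text
clock: 4.85
position: [0.6503, 0.1773, 0.0456]
tool_rot: [3.141, 0.001, 1.202]
force: [1.6, -4.8, 8.3]
grip_width: 0.0157
finger_force: 43.7
```

Emit:
{"name": "arm_command", "arguments": {"commands": [[[0.7, 1.9, 0], 0, 1], [[0, 0, 0], 0, 1], [[0, 0, 0], 0, 1]]}}

```text
clock: 5.15
position: [0.6503, 0.1774, 0.0455]
tool_rot: [3.142, 0.004, 1.201]
force: [-4.1, -13.8, 13.9]
grip_width: 0.0152
finger_force: 44.6
```

Emit:
{"name": "arm_command", "arguments": {"commands": [[[0.7, 1.9, 0], 0, 1], [[0, 0, 0], 0, 1], [[0, 0, 0], 0, 1]]}}

```text
clock: 5.45
position: [0.6503, 0.1774, 0.0454]
tool_rot: [-3.141, 0.007, 1.2]
force: [-11.2, -23.1, 20.0]
grip_width: 0.0156
finger_force: 45.5
```

The lock is on its stop: it travelled 27 mm, then stopped moving while the force rose. I'll relax the push, open and rise.

Emit:
{"name": "arm_command", "arguments": {"commands": [[[-1, -3.5, 0], 0, 1], [[0, 0, 0], 0, 1], [[0, 0, 0], 0, -1], [[0, 0, 0], 0, -1], [[0, 0, 0], 0, -1], [[0, 0, 0], 0, -1], [[0, 0, 20], 0, -1], [[0, 0, 40], 0, -1], [[0, 0, 40], 0, -1], [[0, 0, 30], 0, -1], [[0, 0, 0], 0, -1], [[0, 0, 0], 0, -1]]}}

```text
clock: 6.65
position: [0.6504, 0.1786, 0.1756]
tool_rot: [3.141, -0.0, 1.203]
force: [-0.6, -0.1, -0.4]
grip_width: 0.0854
finger_force: 0.0
```

Run:
```python
from h import *
f=shot('wrist','w2.png');s=bot.observe()
print(s['position'],s['tool_rot'],s['qpos'],s['clock'])
im=f['image'];print(proj(f,(.5805,-.0005,.098)),proj(f,(.6503,.1774,.08)))
cv2.imwrite('pics/crop3.png',cv2.resize(im[60:,140:380,::-1],None,fx=1.8,fy=1.8,interpolation=2))
```

```text
[0.64998763 0.1784653  0.17467601] [-3.14106395e+00  5.47572256e-04  1.20284054e+00] [-0.09499989  0.68667832 -0.42224146  1.49418098  0.30833166  1.02773542
 -0.96067343] 6.7
(np.float64(254.5484643895858), np.float64(381.6520472079753)) (np.float64(255.83349787654547), np.float64(192.92746889103262))
```

View pics/crop3.png

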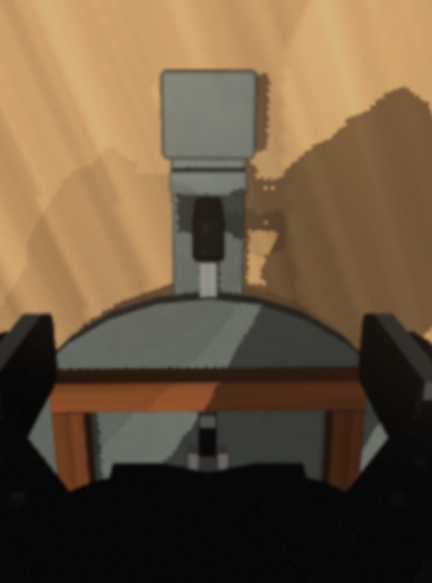

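The black grip now sits close to the ridge at crop (208,228), and the tongue has withdrawn from the cap's ears. Next I move over the cap.

Emit:
{"name": "arm_command", "arguments": {"commands": [[[-11, -29, 0], 0, -1], [[-15, -38, 0], 0, -1], [[-15, -38, 0], 0, -1], [[-15, -38, 0], 0, -1], [[-13, -36, -5], 0, -1], [[0, 0, -25], 0, -1], [[0, 0, -35], 0, -1], [[0, 0, -30], 0, -1], [[0, 0, -11], 0, -1], [[0, 0, 0], 0, -1], [[0, 0, 0], 0, -1]]}}

```text
clock: 7.8
position: [0.5816, -0.0002, 0.0699]
tool_rot: [3.141, -0.0, 1.203]
force: [0.5, -0.8, 0.8]
grip_width: 0.0853
finger_force: 0.0
```

Emit:
{"name": "arm_command", "arguments": {"commands": [[[0, 0, 0], 0, 1], [[0, 0, 0], 0, 1], [[0, 0, 0], 0, 1], [[0, 0, 0], 0, 1], [[0, 0, 0], 0, 1], [[0, 0, 0], 0, 1], [[0, 0, 0], 0, 1], [[0, 0, 0], 0, 1]], "newtons": 40}}

```text
clock: 8.6
position: [0.5815, -0.0004, 0.0696]
tool_rot: [3.141, -0.0, 1.203]
force: [-0.9, -0.3, 5.8]
grip_width: 0.0135
finger_force: 41.3
```

Run:
```python
from h import *
s=bot.observe()
print(s['position'],s['force'],s['moment'],s['tool_rot'],s['qpos'],s['clock'])
```

```text
[ 5.81468310e-01 -4.35294035e-04  6.95638776e-02] [-0.85852494 -0.30058764  5.79676997] [-0.12291964  0.23587769  0.03279616] [ 3.14124030e+00 -2.10822716e-05  1.20276359e+00] [ 0.16200636  0.69130275 -0.37654982  1.82206742  0.37352142  0.69823532
 -0.79329613] 8.6
```

Gripped at 13.5 mm. Now I ease it anticlockwise.

Emit:
{"name": "arm_command", "arguments": {"commands": [[[0, 0, 0], 0.04, 1], [[0, 0, 0], 0.04, 1], [[0, 0, 0], 0.04, 1], [[0, 0, 0], 0.04, 1], [[0, 0, 0], 0, 1]]}}

```text
clock: 9.1
position: [0.5815, -0.0003, 0.0696]
tool_rot: [3.141, -0.001, 1.363]
force: [-1.1, 1.0, 6.4]
grip_width: 0.0133
finger_force: 49.5
```

Run:
```python
from h import *
s=bot.observe()
print(s['position'],s['force'],s['moment'],s['tool_rot'],s['finger_force'],s['clock'])
```

```text
[ 5.81473136e-01 -2.77244544e-04  6.95714189e-02] [-1.13502364  0.96685401  6.39891271] [ 0.30290848  0.29585604 -0.97846341] [ 3.14144967e+00 -5.81887531e-04  1.36292951e+00] 49.50714826583862 9.1
```

The torque rises to about 1 N m after 0.16 rad, so that is the stop. I'll turn the other way.

Emit:
{"name": "arm_command", "arguments": {"commands": [[[0, 0, 0], -0.08, 1], [[0, 0, 0], -0.08, 1], [[0, 0, 0], -0.08, 1], [[0, 0, 0], -0.08, 1], [[0, 0, 0], -0.08, 1], [[0, 0, 0], 0, 1]]}}

```text
clock: 9.7
position: [0.5814, -0.0003, 0.0696]
tool_rot: [3.141, 0.0, 0.96]
force: [-1.5, -0.4, 5.9]
grip_width: 0.0136
finger_force: 41.5
```

Run:
```python
from h import *
s=bot.observe()
print(s['position'],s['force'],s['moment'],s['tool_rot'],s['finger_force'],s['clock'])
```

```text
[ 5.81403057e-01 -2.82189858e-04  6.95629860e-02] [-1.489552   -0.43632292  5.86290596] [-0.07145862  0.29113267 -0.17313169] [3.14129758e+00 6.88019111e-06 9.59894392e-01] 41.471883058547974 9.7
```

It turns freely clockwise, so I continue to about −1.3 rad.

Emit:
{"name": "arm_command", "arguments": {"commands": [[[0, 0, 0], -0.1, 1], [[0, 0, 0], -0.1, 1], [[0, 0, 0], -0.1, 1], [[0, 0, 0], -0.1, 1], [[0, 0, 0], -0.1, 1], [[0, 0, 0], -0.1, 1], [[0, 0, 0], -0.1, 1], [[0, 0, 0], -0.1, 1], [[0, 0, 0], -0.1, 1], [[0, 0, 0], -0.1, 1], [[0, 0, 0], -0.06, 1], [[0, 0, 0], 0, 1], [[0, 0, 0], 0, 1]]}}

```text
clock: 11.0
position: [0.5816, -0.0003, 0.0696]
tool_rot: [-3.142, -0.001, -0.096]
force: [-0.2, 0.0, 5.7]
grip_width: 0.0133
finger_force: 41.4
```

Run:
```python
from h import *
s=bot.observe()
print(s['position'],s['force'],s['moment'],s['tool_rot'],s['finger_force'],s['clock'],s['qpos'])
f=shot('wrist','w3.png')
```

```text
[ 5.81631463e-01 -3.37689081e-04  6.95524713e-02] [-0.17154061  0.03131448  5.73396154] [-0.12601011 -0.01037226 -0.1218436 ] [-3.14157106e+00 -6.92343255e-04 -9.55056185e-02] 41.389464139938354 11.0 [-0.07676375  0.66833939 -0.0350194   1.8353444   0.03663951  0.63784525
 -1.79998033]
```

View pics/w3.png

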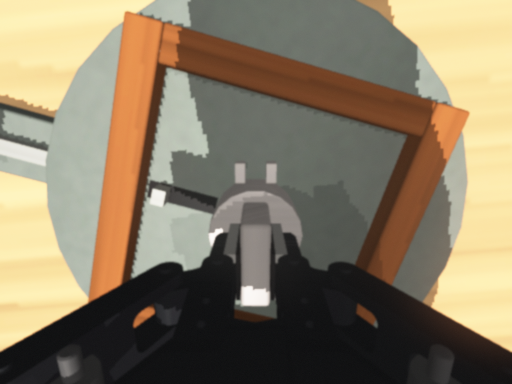

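The ears at (255,172) now point with the gripper, about 75° from the tongue slot at (175,195), so the cap turned with the fingers. Now I lift.

Emit:
{"name": "arm_command", "arguments": {"commands": [[[0, 0, 3], 0, 1], [[0, 0, 4], 0, 1], [[0, 0, 6], 0, 1], [[0, 0, 10], 0, 1], [[0, 0, 15], 0, 1], [[0, 0, 20], 0, 1], [[0, 0, 20], 0, 1], [[0, 0, 20], 0, 1], [[0, 0, 20], 0, 1], [[0, 0, 15], 0, 1], [[0, 0, 7], 0, 1], [[0, 0, 0], 0, 1], [[0, 0, 0], 0, 1], [[0, 0, 0], 0, 1], [[0, 0, 0], 0, 1], [[0, 0, 0], 0, 1]]}}

```text
clock: 12.65
position: [0.5811, -0.0004, 0.2088]
tool_rot: [3.141, 0.001, -0.097]
force: [0.3, 0.5, -2.8]
grip_width: 0.0134
finger_force: 40.3
```

Run:
```python
from h import *
s=bot.observe();print(s['position'],s['force'],s['tool_rot'],s['finger_force'],s['clock'],abs(s['qd']).max())
f=shot('side','side1.png');g=shot('wrist','w4.png')
cv2.imwrite('pics/fin.png',np.hstack([cv2.resize(f['image'][120:270,160:360],(400,300),interpolation=2),cv2.resize(g['image'],(400,300))])[:,:,::-1])
```

```text
[ 5.81135334e-01 -4.11540387e-04  2.08835878e-01] [ 0.29220475  0.49372355 -2.81398725] [ 3.14147934e+00  7.51111972e-04 -9.72278468e-02] 40.27457356452942 12.65 0.003520731785829942
```

View pics/fin.png

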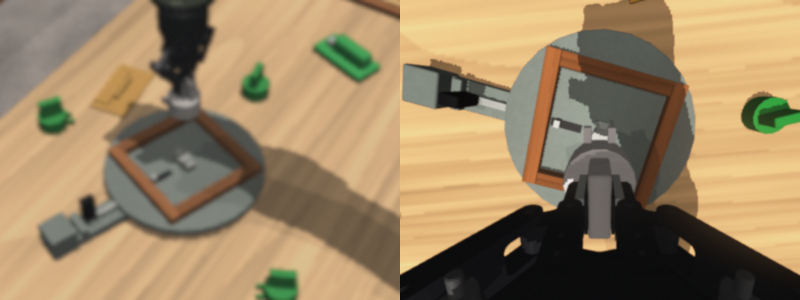

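The left panel shows the cap hanging level in the fingers at (185,100), with the bare spindle on the disc at (185,160). The frame is in place and the lock is out at (88,208).

```bash
python3 -c "
from h import *
print(ticket.job_done())"
```

```text
the job is handed in; nothing more can be done
None
```

I handed the job in at about 12.7 s with the lock at its end stop and the cap turned about 1.3 rad clockwise and lifted about 14 cm, still gripped, level and still; nothing else on the bench looked disturbed in the last pictures.

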